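# Turn a print plate over on the ramp edge

## Robot

A 7-joint arm with a two-finger parallel gripper is mounted at the origin on the work surface. World frame = base frame: x ahead of the robot, y to its left, z up, the work surface at z = 0. Lengths are in m, angles in rad, forces in N, time in s.
With the tool pointing down it reaches from about 0.4 to 0.875 m from the base axis. Payload 19.3 kg.
Tool frame: the origin (TCP) lies midway between the tips of the shut fingers; the grasp point (between the pads) lies bot.tcp_to_grasp behind it (bot.tcp_to_grasp is the distance from the TCP to the grasp point, in m); z points along the fingers, y is the line along which they close (so a half turn about z gives the same grasp; the last joint's range is limited). The gripper opens to 85 mm and grips with 20 to 120 N. Pads are 22 mm wide; open, the fingers measure 114 mm over their backs; the gripper's body (76 mm by 85 mm) begins 54 mm behind the grasp point. The pads swing forward as they close: fully open they stand 13 mm farther back than shut.
Start: joints at [-1.235, 0.521, -0.036, 1.599, 0.021, 1.021, -0.113], TCP at [0.247, 0.574, 0.231] pointing down, gripper open.
Joint ranges: [-2.91, 2.91], [-0.3, 2.13], [-1.5, 1.42], [0.17, 2.43], [-1.26, 4.41], [0.16, 1.93], [-2.52, 2.52]. Speed limits (rad/s): [1.89, 1.89, 2.39, 2.39, 3.01, 3.01, 3.01].

## Interface

Orientations are given as [roll, pitch, yaw] about the fixed x, y, z axes, in that order (R = Rz(yaw) Ry(pitch) Rx(roll)).
In Python, from workcell import observe, imaging, bot gives the robot as it stands.
- The arm moves only by the tool send_rows, never from a script. Its argument "plan" is text: rows parted by semicolons, each of 7 numbers parted by spaces: the shift along the tool's x, y, z in m, then the turn, a rotation vector about the tool's x, y, z in degrees, then the finger opening in m, from 0 to 0.0854. In form: dx dy dz rx ry rz claw; .... A call has 1 to 10 rows; each row is the pose to reach, as a shift and turn from the pose commanded when the call began, along the tool's axes at that moment; what a row does not reach only later rows make up. A row lasts 1/12 s, in which the tool goes at most 41.7 mm and 7.16 degrees, less where a joint would pass 70% of its speed; a pose out of reach is approached as far as the arm can. A call with a gripper value outside its range is refused whole. The fingers move at their own pace and stop on an object; "grip_force" is the grip in N (left out, the last holds). Time passes only in rows, so rows that repeat a pose let the fingers close. It gives the time, the measured TCP pose, the force, the opening and the grip force at its end, in the units of the state.
- observe(): the state, without advancing time (a new reading comes with each control period).
- imaging.grab_frame(name): name is "side" or "top" or "wrist"; returns a dict with "color" (420x560x3 uint8, red, green, blue), "fx", "fy", "cx", "cy" (pixels), "eye" and "orientation" of the camera in the world; the wrist camera has in their place "tool_from_camera" (4x4, takes a point from camera to tool coordinates, whose origin is the TCP and whose axes are the flange's). Camera axes: x right, y down, z forward; pixel columns grow to the right and rows downward; lengths in m; the calibration is good to about 2 mm. A picture is of the moment at which its call begins: read the wrist's pose just before it. There is no depth.
- bot.job_done(): hands the job in; it is judged then, once.
The state is a dict: "clock": time; "qpos": joint angles; "qd": joint speeds; "joint_efforts": joint torques, N m; "position": TCP position; "tool_rot": TCP orientation; "force": force on the tool from outside, world axes, zero at the start; "moment": the same for the moment, N m; "grip_width": finger opening in m; "finger_force": force on a finger pad.
Only numpy, scipy, OpenCV 4.12 (cv2) and the standard library are available. Lean on these libraries where they do the work, as an engineer would, in place of code of your own. Each camera call takes 0.05 s, during which the arm holds its last target. There are 200 camera calls.

## Task

Slide the orange print plate up out of the leaning slotted rack by its top edge and carry it to the plate turner. Let it go leaning over the steel edge at the top of the turner's ramp, black face underneath and well over half of it hanging out past the edge above the cork pad, so that it tips over the edge by itself and lands lying flat on the cork pad with its black face up. Leave the other two plates in the rack and the things on the desk where they are.

Things in the scene. Friction and masses are not known exactly. Their poses are not given: they have to be found in the camera images.
- orange_plate: The plate to turn over: orange metal, 130 x 70 x 5 mm, about 0.12 kg, one large face black-coated, the rest orange. Origin at its centre; x along its length to the end that is uppermost in the rack, y along its width, z straight out of the black face. In the rack it leans about 28 to 31 degrees from vertical (it is a loose fit), black face underneath, with 65 mm standing out of the slot.
- green_plate: A neighbour plate that stays in the rack: same size, axes and lean, green with a black face.
- silver_plate: A neighbour plate that stays in the rack: same size, axes and lean, bare aluminium with a black face.
- rack: Fixed rack with three leaning slots. Origin on the table; x horizontal, z up. Black base 260 x 94 x 12 mm, x from -67 to 193 mm; clear side walls 62 mm high. The slots run along y, their bottoms at x = 0, 75 and 150 mm, z = 12 mm. Which plate is in which slot changes. Plates are 75 mm apart along x, 66 mm square to their faces.
- rack_slot (a point): Bottom middle of the rack's slot at x = 0; axes as the rack's. All slots are 8 mm wide, open at the top, and lean 28 degrees from vertical with their tops towards -x: a plate slides out along (-0.469, 0, 0.883) of this frame. The slot walls end 70 mm up that direction.
- turner: Fixed plate turner. Origin on the table straight below the ramp edge; x horizontal, from the edge out over the cork pad; z up. Two clear cheeks (x -52 to 0 mm, y +-49 to +-55 mm, 210 mm high) carry an orange ramp sheet 98 mm wide that climbs towards +x at 35 degrees, open underneath, and ends at the free steel edge.
- ramp_edge (a point): Middle of the steel ramp edge, on top of it, 214 mm above the table; axes as the turner's. The edge is a fixed rod of 8 mm diameter along y, its axis 4 mm below this point. Nothing on the turner stands higher than the edge.
- landing (a point): Point on top of the cork pad, 110 mm along the turner's x from the edge, 12 mm above the table. The pad spans x -65 to 245 mm and y +-100 mm of the turner. A plate let go with its black face on the rod about 45 mm from its upper end, leaning 35 to 50 degrees from vertical, upper end towards -x, turns over as it falls and lies with its centre some 90 to 130 mm past the edge.
- cleaner_bottle: White bottle with a blue cap, 54 mm in diameter, 165 mm tall, standing between the rack and the turner; to be left alone. Origin at the centre of its foot.
- stepper_motor: Stepper motor, a black 42 mm cube with a short shaft on top, 62 mm tall in all; to be left alone. Origin at the centre of its foot.
- wrench: Steel wrench, 160 mm long, lying flat along its x; to be left alone.
- screwdriver: Screwdriver, 190 mm long, lying along its x; to be left alone.
- mouse: Computer mouse, 100 x 58 x 35 mm, lying on the table; to be left alone. Origin at the centre of its underside.
- filament_spool: White spool of grey filament lying flat, 160 mm in diameter, 56 mm high; to be left alone. Origin at the centre of its underside.
- glue_jar: Yellow jar with a red lid, 60 mm in diameter, 70 mm high, standing in front of the turner's ramp; to be left alone. Origin at the centre of its foot.
- screw_tin: Round red tin, 40 mm in diameter, 45 mm high, close beside the rack; to be left alone. Origin at the centre of its foot.
Things that resemble listed ones, but are neither listed nor needed, are in the scene too. What is meant by the orange_plate is not blue, and is the larger of those in its own colour.

How it is judged:
On the way, in this order (a step that is already met when the one before it is completed fails the run):
1. the orange plate is held by the fingers, clear above the rack's slots (z of orange_plate in the frame of rack above 0.14 m and contact force between the fingers and orange_plate above 0.3 N), for 0.1 s.
2. the orange plate is let go over the ramp edge, black face underneath (facing at least 15 degrees downward) (contact force between the fingers and orange_plate below 0.02 N and angle between orange_plate's own z axis and vertical above 1.83 rad and z of orange_plate in the frame of turner between 0.12 and 0.26 m and x of orange_plate in the frame of turner between -0.02 and 0.09 m and y of orange_plate in the frame of turner between -0.04 and 0.04 m).
At the end, for the whole second after the job is handed in: The orange plate lies still on the cork pad with its black face up (within 11 degrees of level), its centre over the pad and past the ramp edge, and the other two plates are still in their slots (moved less than 20 mm) (angle between orange_plate's own z axis and vertical below 0.2 rad and x of orange_plate in the frame of turner between 0.01 and 0.24 m and y of orange_plate in the frame of turner between -0.095 and 0.095 m and z of orange_plate in the frame of turner below 0.03 m and linear speed of orange_plate below 0.02 m/s and angular speed of orange_plate below 0.2 rad/s and distance of each of green_plate, silver_plate from where it was at the start of the episode below 0.02 m); the robot touches nothing.
It fails at once if a neighbouring plate is moved by more than 20 mm (distance of any of green_plate, silver_plate from where it was at the start of the episode above 0.02 m).
It fails at once if a bystander is moved by more than 30 mm (distance of any of cleaner_bottle, stepper_motor, wrench, screwdriver, mouse, filament_spool, glue_jar, screw_tin from where it was at the start of the episode above 0.03 m).
It also fails if it takes over 51 s, if anything falls off the work surface, if the arm or the gripper's body presses on something with over 40 N, if the wrist force passes 120 N, or if a joint passes its speed limit or range.

## Working session

There is one attempt and no reset: what is moved stays moved. The work goes in short steps, Python scripts to look and compute and a tool call to move; the robot and the scene stay as the last step left them, time stands still between calls to the robot, and variables do not carry over. Pictures are saved under pics/ and viewed, at most 10 in all, crops included, and the job is handed in when it is done.

Besides the shell and the picture viewer there is one more tool, called after ">>>" as name(argument=value, ...), one argument or row to a line, values as JSON. send_rows: Moves the arm, as the interface text tells. Its arguments: {"type":"object","properties":{"plan":{"type":"string"},"grip_force":{"type":"number"}},"required":["plan"]}

```bash
ls; mkdir -p pics; python3 - <<'E'
from workcell import observe, imaging, bot
import cv2
s=observe(); print(s, bot.tcp_to_grasp)
for n in ("top","side"):
    f=imaging.grab_frame(n); cv2.imwrite(f"pics/{n}0.png",f["color"][:,:,::-1])
    print(n,{k:f[k] for k in f if k!="color"})
E
```

```text
pics
{'clock': 0.0, 'qpos': array([-1.23519995,  0.52204859, -0.03632688,  1.59998623,  0.02120533,
        1.0211559 , -0.11279805]), 'qd': array([-0.00123337,  0.00018203, -0.00073219, -0.00187153,  0.00032508,
        0.00090669,  0.00074168]), 'joint_efforts': array([-1.12068621e-03, -9.27115059e+01,  1.97914526e+00, -3.69927406e+01,
        1.76789862e-02,  8.44591734e-03, -3.34044933e-05]), 'position': array([0.24661804, 0.57390517, 0.23071201]), 'tool_rot': array([-3.14038338e+00,  9.32858300e-05,  2.73579025e+00]), 'force': array([ 0.2918282 , -0.01576958,  0.40157811]), 'moment': array([ 0.02128252, -0.06455427, -0.01011177]), 'finger_force': 0.0, 'grip_width': 0.08584584322702246} 0.0187
top {'fx': 413.5005700468463, 'fy': 413.5005700468463, 'cx': 280.28753605417825, 'cy': 205.56671657555012, 'eye': array([0.40686011, 0.02768857, 1.47418651]), 'orientation': array([-3.03061181, -0.01579581, -1.55647515])}
side {'fx': 467.70148433116174, 'fy': 467.70148433116174, 'cx': 287.01471187948204, 'cy': 212.53712858752115, 'eye': array([-0.18700232, -0.82759551,  1.13173942]), 'orientation': array([-2.28910864, -0.00235735, -0.68577115])}
```

View pics/top0.png

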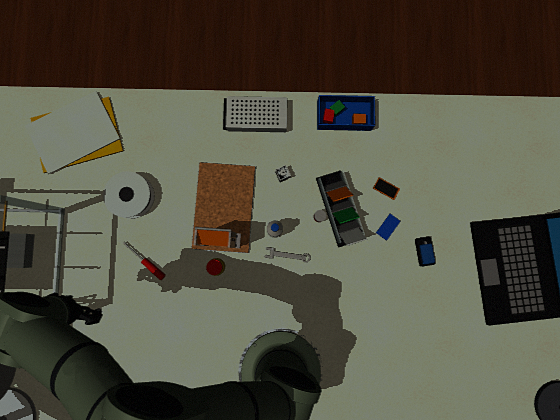

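View pics/side0.png

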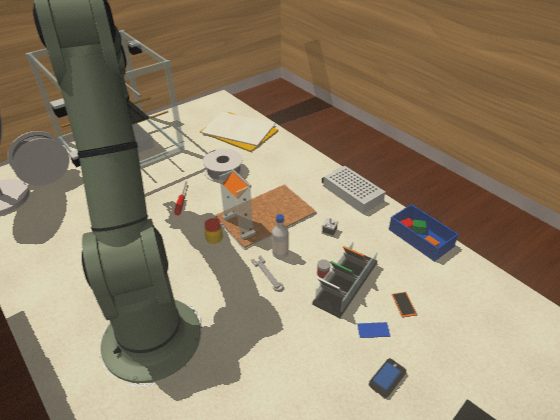

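Top view: the rack is around (343,208), with plates orange (341,194), green (346,215) and silver (~349,232). The turner's orange ramp is at (213,237) and its pad at (225,205). Orange candidates are the rack plate at (341,194), a small black/orange plate flat at (387,188), and a small block in the blue bin at (360,118). The one in the rack fits, so I'll confirm it in enlarged crops.

```bash
python3 - <<'E'
import cv2, numpy as np
t=cv2.imread("pics/top0.png"); s=cv2.imread("pics/side0.png")
a=cv2.resize(t[160:260,300:410],None,fx=6,fy=6,interpolation=cv2.INTER_CUBIC)
b=cv2.resize(s[230:330,300:420],None,fx=6,fy=6,interpolation=cv2.INTER_CUBIC)
cv2.imwrite("pics/rack_top.png",a); cv2.imwrite("pics/rack_side.png",b)
c=cv2.resize(t[155:260,180:260],None,fx=5,fy=5,interpolation=cv2.INTER_CUBIC)
d=cv2.resize(s[160:250,200:320],None,fx=5*.66,fy=5*.66,interpolation=cv2.INTER_CUBIC)
p=np.zeros((525,800,3),np.uint8); p[:525,:400]=c; p[:297,400:796]=d
cv2.imwrite("pics/turner.png",p)
E
```

```text
(no output)
```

View pics/rack_top.png

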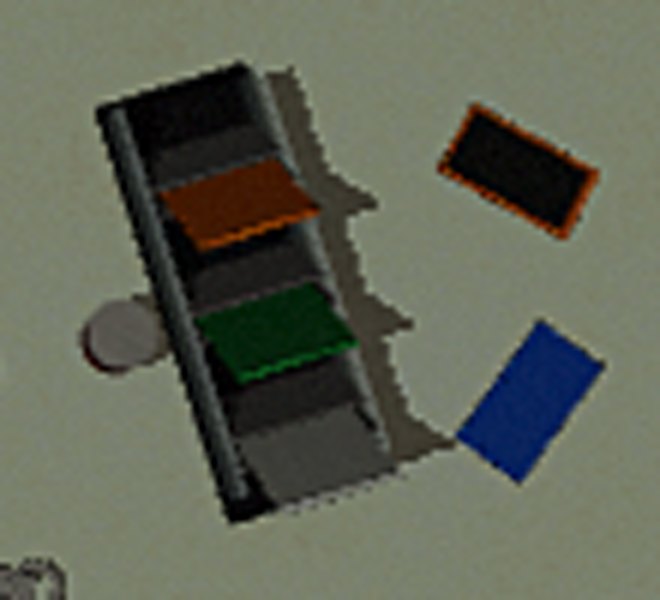

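View pics/rack_side.png

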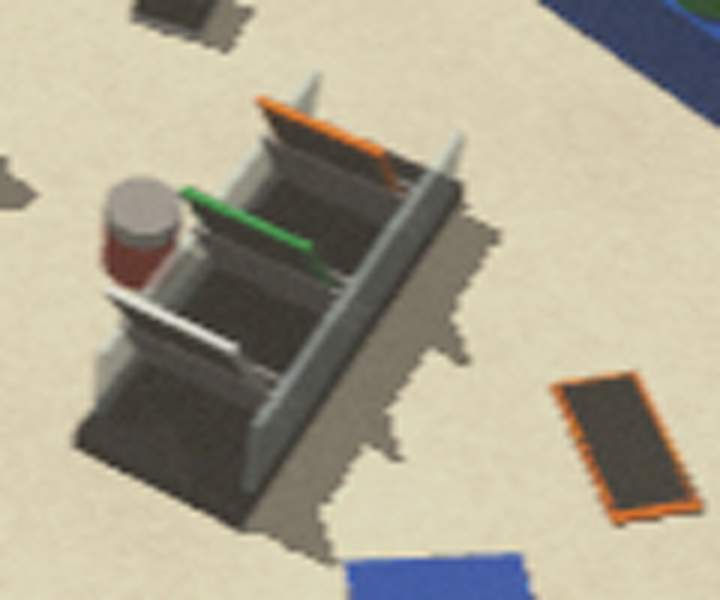

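View pics/turner.png

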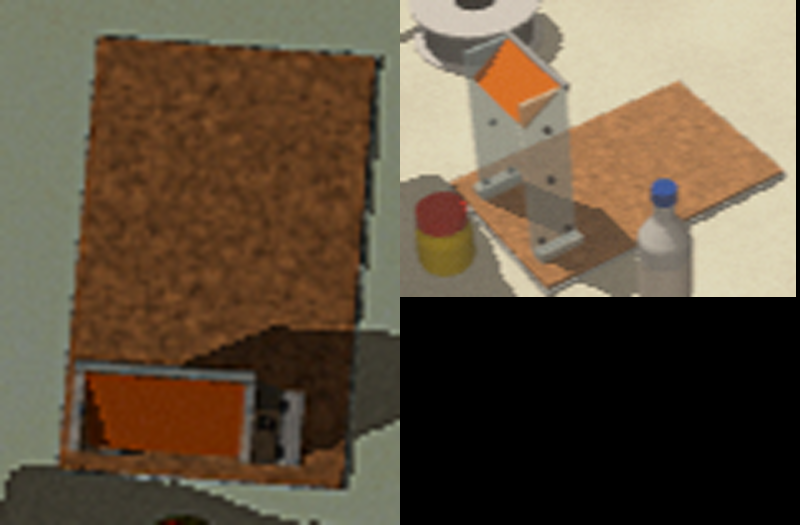

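Confirmed: the orange plate in the far rack slot shows orange on top in the top view and black underneath in the side view, with its top leaning towards the robot. The other orange one is a small flat decoy. Now I'll fit the poses from both views.

```bash
cat > h.py <<'E'
import numpy as np
from scipy.spatial.transform import Rotation as Ro
from scipy.optimize import least_squares
C={'top':(413.5005700468463,280.28753605,205.566716576,[0.40686011,0.02768857,1.47418651],[-3.03061181,-0.01579581,-1.55647515]),
'side':(467.70148433,287.014711879,212.537128588,[-0.18700232,-0.82759551,1.13173942],[-2.28910864,-0.00235735,-0.68577115])}
def proj(n,p):
    f,cx,cy,e,o=C[n]; q=(np.atleast_2d(p)-e)@Ro.from_euler('xyz',o).as_matrix()
    return np.c_[f*q[:,0]/q[:,2]+cx, f*q[:,1]/q[:,2]+cy]
def tri(a,b):
    return least_squares(lambda p:np.r_[proj('top',p)[0]-a,proj('side',p)[0]-b],[.6,0,.1])
def pose(v,p): return np.asarray(p)@Ro.from_euler('z',v[2]).as_matrix().T+[v[0],v[1],0]
E
python3 - <<'E'
from h import *
T=lambda u,v:np.array([300+u/6,160+v/6]); S=lambda u,v:np.array([300+u/6,230+v/6])
for n,a,b in [('oL',T(207,248),S(260,98)),('oR',T(318,210),S(388,152)),('gL',T(240,380),S(185,190)),('gR',T(355,340),S(313,243)),('sL',T(280,508),S(110,288)),('sR',T(397,468),S(240,350))]:
    r=tri(a,b); print(n,r.x.round(4),r.fun.round(1))
t=lambda u,v:np.array([180+u/5,155+v/5]); s=lambda u,v:np.array([200+(u-400)/3.3,160+v/3.3])
for n,a,b in [('edgeL',t(77,367),s(510,35)),('edgeR',t(255,377),s(568,85)),('padFL',t(97,37),s(680,82)),('padFR',t(380,60),s(785,175)),('padNR',t(347,487),s(548,292)),('padNL',t(62,465),s(452,183))]:
    r=tri(a,b); print(n,r.x.round(4),r.fun.round(1))
P=np.array([[245,100,12],[245,-100,12],[-65,-100,12],[-65,100,12],[0,55,210],[0,-55,210]])/1e3
tp=np.array([t(97,37),t(380,60),t(347,487),t(62,465),t(77,367),t(255,377)])
sp=np.array([s(680,82),s(785,175),s(548,292),s(452,183),s(510,35),s(568,85)])
r=least_squares(lambda v:np.r_[proj('top',pose(v,P))-tp,proj('side',pose(v,P))-sp].ravel(),[.5,.2,0]);print('turner',r.x);print(r.fun.reshape(-1,2).round(1))
# rack fit: base corners(top), plate tops
c28,s28=.883,.469
ends=[[sx-s28*L/1e3*1e3,y,12+c28*L] for sx in(150,75,0) for y in(35,-35) for L in(132,)]
Q=np.array(ends)/1e3
tp=np.array([T(207,248),T(318,210),T(240,380),T(355,340),T(280,508),T(397,468)]);sp=np.array([S(260,98),S(388,152),S(185,190),S(313,243),S(110,288),S(240,350)])
r=least_squares(lambda v:np.r_[proj('top',pose(v,Q))-tp,proj('side',pose(v,Q))-sp].ravel(),[.5,-.15,0]);print('rack',r.x);print(r.fun.reshape(-1,2).round(1))
B=np.array([[193,47,12],[193,-47,12],[-67,47,12]])/1e3
print(((proj('top',pose(r.x,B))-[300,160])*6).round())
for n,z,y,L in [('bottle',165,0,0)]:
    pass
for n,z,px in [('cap',.165,(275,228)),('tin',.045,(320,215)),('jar',.07,(215,267)),('motor',.06,(285,173)),('spool',.056,(127,194))]:
    print(n,least_squares(lambda p:proj('top',[p[0],p[1],z])[0]-px,[.5,0]).x.round(3))
E
```

```text
oL [ 0.5737 -0.169   0.1307] [-0.  0.  0. -0.]
oR [ 0.5979 -0.2321  0.1265] [ 0.4 -0.5 -0.6  0.1]
gL [ 0.5029 -0.1883  0.1274] [ 0.2 -0.3 -0.3  0. ]
gR [ 0.5262 -0.2516  0.1274] [ 0.3 -0.4 -0.5  0.1]
sL [ 0.4339 -0.2103  0.1254] [ 0.3 -0.3 -0.4  0. ]
sR [ 0.4566 -0.2747  0.1233] [ 0.3 -0.3 -0.3  0. ]
edgeL [0.4758 0.2662 0.2102] [ 0.4 -0.6 -0.9  0. ]
edgeR [0.4706 0.1576 0.2143] [ 0.3 -0.5 -0.6  0. ]
padFL [0.7238 0.2987 0.0092] [ 0.4 -0.5 -0.7  0.1]
padFR [0.7099 0.0956 0.0084] [ 0.2 -0.3 -0.3  0. ]
padNR [0.4032 0.1131 0.0082] [ 0.  -0.  -0.1  0. ]
padNL [0.416  0.3126 0.012 ] [ 0.1 -0.2 -0.2 -0. ]
turner [ 0.47310633  0.21062216 -0.05830419]
[[ 0.9 -0.6]
 [-0.1 -1. ]
 [-0.5  0.2]
 [-0.4  0.4]
 [ 0.7 -0.8]
 [ 1.1 -0.1]
 [-0.3 -0.2]
 [-0.1 -1.1]
 [-0.6 -0.9]
 [-0.9  0. ]
 [-0.6  0.1]
 [-0.4  1.5]]
rack [ 0.50224895 -0.22509721  0.30277607]
[[-1.2 -0.6]
 [ 0.6 -0.2]
 [ 0.1 -0.7]
 [ 1.3 -0.1]
 [ 0.4  0. ]
 [ 1.3  0.6]
 [-0.4 -0.5]
 [-0.7 -0.2]
 [-0.1 -0.6]
 [ 0.   0.6]
 [-0.7 -0.5]
 [-0.4 -0.1]]
[[101. 107.]
 [250.  63.]
 [231. 526.]]
cap [0.481 0.025]
tin [ 0.536 -0.131]
jar [0.353 0.224]
motor [ 0.679 -0.007]
spool [0.597 0.536]
```

```bash
cat >> h.py <<'E'
def Rt(psi,th):  # tool rotation: z down-leaning outwards by th, y along plate normal, heading psi
    c,s=np.cos(psi),np.sin(psi)
    z=np.array([c*np.sin(th),s*np.sin(th),-np.cos(th)]); y=np.array([c*np.cos(th),s*np.cos(th),np.sin(th)])
    return np.c_[np.cross(y,z),y,z]
def delta(st,p,psi,th):
    R=Ro.from_euler('xyz',st['tool_rot']).as_matrix(); 
    d=R.T@(np.asarray(p)-st['position']); r=Ro.from_matrix(R.T@Rt(psi,th)).as_rotvec(degrees=True)
    print('d',d.round(4),'r',r.round(1))
E
python3 - <<'E'
from h import *
from workcell import observe,bot
print([a for a in dir(bot) if a[0]!='_'])
s=observe()
delta(s,[.40,.40,.40],.9,0.1)
delta(s,np.array([.585,-.2005,.128])+.14*np.array([-.448,-.14,.883]),.303,np.radians(28.5))
E
```

```text
['IKError', 'job_done', 'tcp_to_grasp']
d [-0.2096 -0.0995 -0.1691] r [-5.8 -0.7 15.2]
d [-0.5667 -0.6208 -0.0202] r [-26.8 -12.3  48.3]
```

>>> send_rows(
  plan="0 0 -0.04 0 0 0 0.05; 0 0 -0.08 0 0 0 0.05; 0 0 -0.12 0 0 4 0.05; -0.03 -0.02 -0.15 -1 0 8 0.05; -0.06 -0.03 -0.17 -2 0 12 0.05; -0.09 -0.05 -0.17 -3 0 15 0.05; -0.12 -0.06 -0.17 -4 0 15 0.05; -0.15 -0.07 -0.17 -5 0 15 0.05; -0.18 -0.09 -0.17 -5 0 15 0.05; -0.21 -0.1 -0.17 -6 0 15 0.05",
)

```text
clock: 0.93
position: [0.4008, 0.3973, 0.4013]
tool_rot: [3.039, -0.013, 2.474]
force: [0.3, 1.5, 0.7]
grip_width: 0.0496
finger_force: 0.0
```

```bash
cat > d.py <<'E'
from h import *
from workcell import observe
import sys
s=observe(); print(s['clock'],s['position'].round(4),s['qpos'].round(2),s['force'].round(1))
P=np.array([.585,-.2005,.128]);D=np.array([-.448,-.14,.883])
E
python3 - <<'E'
from d import *
delta(s,P+.14*D,.303,np.radians(28.5))
E
```

```text
0.9333 [0.4008 0.3973 0.4013] [-0.97  0.23  0.11  1.6  -0.05  1.21  0.06] [0.3 1.5 0.7]
d [-0.4796 -0.4223  0.1003] r [-22.1 -11.   32.8]
```

>>> send_rows(
  plan="-0.03 -0.026 0 -1 -1 2 0.05; -0.06 -0.053 0 -3 -1 4 0.05; -0.09 -0.079 0 -4 -2 6 0.05; -0.12 -0.106 0 -6 -3 8 0.05; -0.15 -0.132 0 -7 -3 10 0.05; -0.18 -0.158 0 -8 -4 12 0.05; -0.21 -0.185 0 -10 -5 14 0.05; -0.24 -0.211 0 -11 -5 16 0.05; -0.27 -0.238 0 -12 -6 18 0.05; -0.3 -0.264 0 -14 -7 20 0.05",
)

```text
clock: 1.77
position: [0.473, 0.0058, 0.37]
tool_rot: [2.787, 0.027, 2.106]
force: [1.4, -0.1, 0.1]
grip_width: 0.0502
finger_force: 0.0
```

```bash
python3 - <<'E'
from d import *
delta(s,P+.14*D,.303,np.radians(28.5))
E
```

```text
1.7667 [0.473  0.0058 0.37  ] [-0.56 -0.06  0.5   2.04 -0.15  0.83  0.57] [ 1.4 -0.1  0.1]
d [-0.2161 -0.1114  0.0914] r [-8.  -4.1 12.8]
```

>>> send_rows(
  plan="-0.035 -0.018 0.014 -1 -1 2 0.05; -0.07 -0.036 0.028 -3 -1 4 0.05; -0.105 -0.054 0.042 -4 -2 6 0.05; -0.14 -0.072 0.056 -5 -3 8 0.05; -0.175 -0.09 0.07 -7 -3 10 0.05; -0.216 -0.111 0.091 -8 -4 13 0.05; -0.216 -0.111 0.091 -8 -4 13 0.05; -0.216 -0.111 0.091 -8 -4 13 0.05; -0.216 -0.111 0.091 -8 -4 13 0.05",
)

```text
clock: 2.52
position: [0.522, -0.2193, 0.2506]
tool_rot: [2.648, -0.004, 1.87]
force: [0.5, 0.6, -0.3]
grip_width: 0.0498
finger_force: 0.0
```

```bash
python3 - <<'E'
from d import *
from workcell import imaging
import cv2
delta(s,P+.14*D,.303,np.radians(28.5))
f=imaging.grab_frame("wrist"); im=f["color"][:,:,::-1].copy()
T=f["tool_from_camera"]; R=Ro.from_euler('xyz',s['tool_rot']).as_matrix()
print(T.round(4).tolist(),f['fx'],f['cx'],f['cy'])
cv2.imwrite("pics/wrist1.png",im)
# predicted top corners
for Q in ([.5737,-.169,.1307],[.5979,-.2321,.1265]):
    t=R.T@(np.array(Q)-s['position']); c=np.linalg.inv(T)@np.r_[t,1]
    print(f['fx']*c[0]/c[2]+f['cx'],f['fy']*c[1]/c[2]+f['cy'])
E
```

```text
2.5167 [ 0.522  -0.2193  0.2506] [-0.02  0.34  0.65  2.07 -0.99  0.71  1.61] [ 0.5  0.6 -0.3]
d [-0.0009  0.0005 -0.0009] r [-0.2 -0.1 -0.3]
[[0.001, -0.9452, -0.3266, 0.0849], [1.0, 0.0009, 0.0003, 0.0001], [-0.0, -0.3266, 0.9452, -0.1423], [0.0, 0.0, 0.0, 1.0]] 318.8471110140757 281.8180395429167 208.4116071809362
281.2621093400429 161.5380076066937
283.4736663120954 229.85194961470145
```

View pics/wrist1.png

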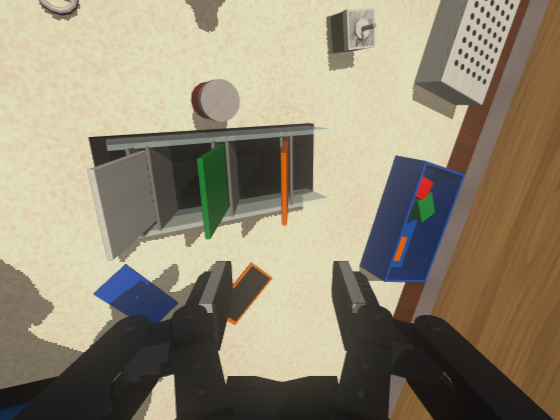

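The wrist view shows the orange plate nearly edge-on, from (283,140) to (285,225), between the finger lines. Green is at (213,190) and silver at (120,205). The prediction was x≈282, so it is within about 2 mm.

```bash
python3 - <<'E'
import cv2, numpy as np
im=cv2.imread("pics/wrist1.png").astype(int)
b,g,r=im[...,0],im[...,1],im[...,2]
m=(r>90)&(r>1.7*g)&(g>b)
for y in range(134,232,6):
    x=np.where(m[y,265:305])[0]+265; print(y,(x.min(),x.max()) if len(x) else None, im[y,284])
E
```

```text
134 None [132 140 136]
140 None [40 61 93]
146 (np.int64(283), np.int64(287)) [ 31  74 141]
152 (np.int64(281), np.int64(287)) [ 27  76 150]
158 (np.int64(281), np.int64(287)) [  1 102 217]
164 (np.int64(281), np.int64(287)) [  0 101 216]
170 (np.int64(281), np.int64(287)) [  0 101 216]
176 (np.int64(281), np.int64(287)) [  4 101 215]
182 (np.int64(281), np.int64(287)) [  9 102 216]
188 (np.int64(281), np.int64(287)) [ 14 102 216]
194 (np.int64(282), np.int64(287)) [ 19 102 216]
200 (np.int64(282), np.int64(287)) [ 24 104 216]
206 (np.int64(282), np.int64(286)) [ 29 106 216]
212 (np.int64(282), np.int64(286)) [ 33 107 217]
218 (np.int64(283), np.int64(286)) [ 35 108 216]
224 (np.int64(283), np.int64(285)) [ 51 116 216]
230 None [176 211 224]
```

>>> send_rows(
  plan="0.004 0.002 0.035 0 0 0 0.05; 0.004 0.002 0.07 0 0 0 0.05; 0.004 0.002 0.1 0 0 0 0.04; 0.004 0.002 0.13 0 0 0 0.035; 0.004 0.002 0.15 0 0 0 0.035; 0.004 0.002 0.165 0 0 0 0.035; 0.004 0.002 0.171 0 0 0 0.035; 0.004 0.002 0.171 0 0 0 0.035; 0.004 0.002 0.171 0 0 0 0.035",
  grip_force=50,
)

```text
clock: 3.32
position: [0.601, -0.1882, 0.1034]
tool_rot: [2.645, -0.003, 1.873]
force: [0.1, 0.2, 0.2]
grip_width: 0.0352
finger_force: 0.0
```

```bash
python3 - <<'E'
from d import *
from workcell import imaging
import cv2
f=imaging.grab_frame("wrist"); im=f["color"][:,:,::-1]; 
g=imaging.grab_frame("side")["color"][:,:,::-1][200:340,280:440]
a=cv2.resize(im,None,fx=.71,fy=.71); b=cv2.resize(g,(400,350),interpolation=cv2.INTER_CUBIC)
o=np.zeros((350,800,3),np.uint8); o[:a.shape[0],:a.shape[1]]=a[:350,:400]; o[:,400:]=b
cv2.imwrite("pics/g1.png",o)
E
```

```text
3.3167 [ 0.601  -0.1882  0.1034] [ 0.34  0.6   0.04  2.03 -1.25  0.34  1.83] [0.1 0.2 0.2]
```

View pics/g1.png

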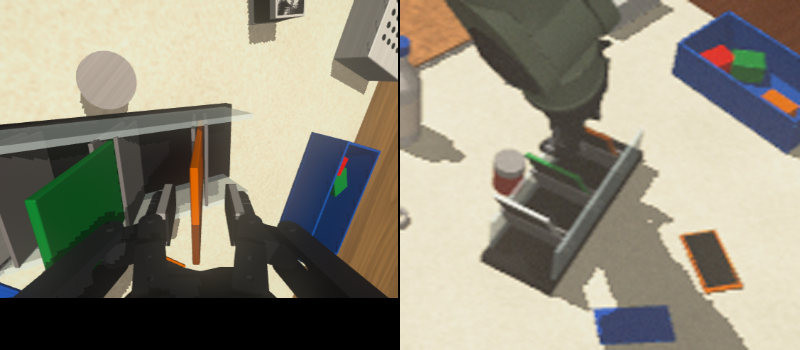

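>>> send_rows(
  plan="0 0 0.005 0 0 0 0.035; 0 0 0.005 0 0 0 0.02; 0 0 0.005 0 0 0 0.008; 0 0 0.005 0 0 0 0; 0 0 0.005 0 0 0 0; 0 0 0.005 0 0 0 0; 0 0 0.005 0 0 0 0; 0 0 0.005 0 0 0 0",
  grip_force=50,
)

```text
clock: 4.08
position: [0.6034, -0.1879, 0.0985]
tool_rot: [2.645, -0.003, 1.873]
force: [1.5, 1.3, 5.5]
grip_width: 0.0041
finger_force: 51.3
```

Gripped. Now I'll slide it out along the slot direction (tool −z).

>>> send_rows(
  plan="0 0 -0.01 0 0 0 0; 0 0 -0.025 0 0 0 0; 0 0 -0.045 0 0 0 0; 0 0 -0.065 0 0 0 0; 0 0 -0.085 0 0 0 0; 0 0 -0.105 0 0 0 0; 0 0 -0.125 0 0 0 0; 0 0 -0.15 0 0 0 0; 0 0 -0.18 0 0 0 0; 0 0 -0.21 0 0 0 0",
)

```text
clock: 4.92
position: [0.5057, -0.2188, 0.2835]
tool_rot: [2.648, -0.004, 1.871]
force: [0.7, -0.2, -0.6]
grip_width: 0.0046
finger_force: 50.8
```

```bash
python3 - <<'E'
from d import *
t=[.4731,.2106,.214]; 
print(s['grip_width'],s['finger_force'])
delta(s,[.46,-.02,.43],.05,np.radians(33))
E
```

```text
4.9167 [ 0.5057 -0.2188  0.2835] [ 0.19  0.23  0.37  2.05 -0.76  0.68  1.39] [ 0.7 -0.2 -0.6]
0.004630966494019164 50.75849533081055
d [ 0.204   0.0824 -0.1211] r [-4.7 -7.5 12.2]
```

```bash
cat >> d.py <<'E'
psi=-.058
def rel(th,up=0.,off=0.,gap=.001,a=.012,axis=(.4731,.2106,.210)):
    R=Rt(psi,th); return np.array(axis)+(.0065+gap+off)*R[:,1]-a*R[:,2]+[0,0,up]
E
python3 - <<'E'
from d import *
th=np.radians(40)
p=rel(th,.10,.05); print(p, rel(th)); delta(s,p,psi,th)
E
```

```text
4.9167 [ 0.5057 -0.2188  0.2835] [ 0.19  0.23  0.37  2.05 -0.76  0.68  1.39] [ 0.7 -0.2 -0.6]
[0.50937301 0.2084938  0.35615282] [0.47113519 0.21071409 0.22401344]
d [ 0.4074  0.1479 -0.0009] r [-11.6 -11.7  16.9]
```

>>> send_rows(
  plan="0.02 0.005 -0.025 0 0 0 0; 0.05 0.015 -0.05 -1 -1 2 0; 0.085 0.03 -0.065 -2 -2 3 0; 0.12 0.044 -0.07 -3 -3 5 0; 0.155 0.056 -0.07 -4 -4 6 0; 0.19 0.07 -0.07 -5 -5 8 0; 0.225 0.082 -0.07 -6 -6 9 0; 0.26 0.095 -0.07 -7 -7 11 0; 0.295 0.108 -0.06 -8 -8 12 0; 0.33 0.12 -0.05 -9 -9 14 0",
)

```text
clock: 5.75
position: [0.4798, 0.0179, 0.3802]
tool_rot: [2.511, 0.004, 1.61]
force: [0.4, -1.2, -1.2]
grip_width: 0.0043
finger_force: 50.8
```

```bash
python3 - <<'E'
from d import *
th=np.radians(40)
p=rel(th,.08,.05); delta(s,p,psi,th)
E
```

```text
5.75 [0.4798 0.0179 0.3802] [ 0.03 -0.16 -0.23  2.22  0.16  0.46 -0.29] [ 0.4 -1.2 -1.2]
d [0.1895 0.0043 0.0568] r [-3.8 -3.3  4.5]
```

>>> send_rows(
  plan="0.03 0 0.01 -1 -1 1 0; 0.06 0 0.02 -1 -1 2 0; 0.09 0 0.03 -2 -2 2 0; 0.12 0.004 0.04 -3 -2 3 0; 0.15 0.004 0.05 -3 -3 4 0; 0.19 0.004 0.057 -4 -3 4 0; 0.19 0.004 0.057 -4 -3 4 0; 0.19 0.004 0.057 -4 -3 4 0",
)

```text
clock: 6.42
position: [0.5099, 0.2075, 0.3359]
tool_rot: [2.438, 0.002, 1.521]
force: [1.2, -1.4, -1.4]
grip_width: 0.0044
finger_force: 50.8
```

```bash
python3 - <<'E'
from d import *
from workcell import imaging
import cv2
th=np.radians(40)
delta(s,rel(th,.08,.05),psi,th)
delta(s,rel(th),psi,th)
f=imaging.grab_frame("wrist"); im=f["color"][:,:,::-1]
T=f["tool_from_camera"]; R=Ro.from_euler('xyz',s['tool_rot']).as_matrix()
for q in ([0,.049,.21],[0,-.049,.21]):
    t=R.T@(pose([.4731,.2106,-.058],q)-s['position']); c=np.linalg.inv(T)@np.r_[t,1]
    print(f['fx']*c[0]/c[2]+f['cx'],f['fy']*c[1]/c[2]+f['cy'])
g=imaging.grab_frame("side")["color"][:,:,::-1][110:270,170:330]
o=np.zeros((400,800,3),np.uint8); o[:400*0+315,:420]=cv2.resize(im,(420,315),interpolation=cv2.INTER_AREA); o[:380,420:]=cv2.resize(g,(380,380),interpolation=cv2.INTER_CUBIC)
cv2.imwrite("pics/p1.png",o); cv2.imwrite("pics/p1w.png",im)
E
```

```text
6.4167 [0.5099 0.2075 0.3359] [-0.05  0.12 -0.79  2.15  1.06  0.71 -1.64] [ 1.2 -1.4 -1.4]
d [ 0.001  -0.0003 -0.0006] r [ 0.3 -0.2  0.4]
d [ 0.0015 -0.1021  0.0601] r [ 0.3 -0.2  0.4]
119.15483596334926 152.3896839181035
139.0618143079976 279.9025331894932
```

View pics/p1.png

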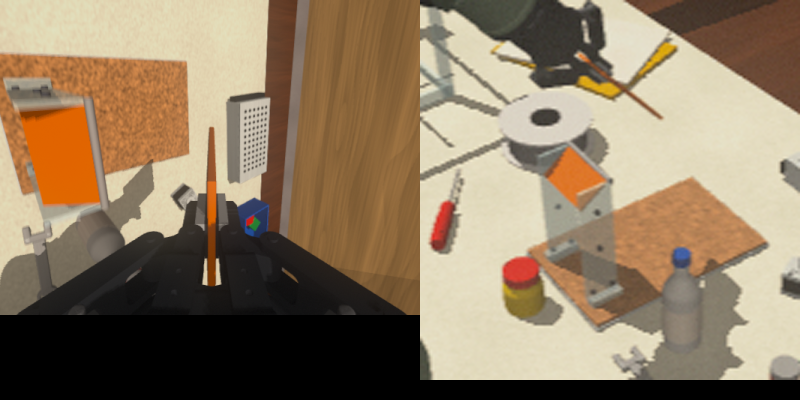

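The wrist view shows the plate held centred at (211,128)–(211,285). The steel edge runs from (88,97) to (103,208), within 1–2 px of the prediction, so I'll approach.

>>> send_rows(
  plan="0.001 -0.015 0.012 0 0 0 0; 0.001 -0.03 0.024 0 0 0 0; 0.001 -0.045 0.036 0 0 0 0; 0.001 -0.06 0.048 0 0 0 0; 0.001 -0.075 0.06 0 0 0 0; 0.001 -0.09 0.06 0 0 0 0; 0.001 -0.094 0.06 0 0 0 0; 0.001 -0.094 0.06 0 0 0 0; 0.001 -0.094 0.06 0 0 0 0",
)

```text
clock: 7.27
position: [0.4769, 0.2107, 0.2298]
tool_rot: [2.441, 0.002, 1.525]
force: [0.3, 0.9, -1.0]
grip_width: 0.0045
finger_force: 50.8
```

```bash
python3 - <<'E'
from d import *
from workcell import imaging
import cv2
th=np.radians(40)
delta(s,rel(th),psi,th)
f=imaging.grab_frame("wrist"); im=f["color"][:,:,::-1]
T=f["tool_from_camera"]; R=Ro.from_euler('xyz',s['tool_rot']).as_matrix()
for q in ([0,.049,.21],[0,-.049,.21]):
    t=R.T@(pose([.4731,.2106,-.058],q)-s['position']); c=np.linalg.inv(T)@np.r_[t,1]
    print(f['fx']*c[0]/c[2]+f['cx'],f['fy']*c[1]/c[2]+f['cy'])
g=imaging.grab_frame("side")["color"][:,:,::-1][130:230,190:290]
o=np.zeros((400,800,3),np.uint8); o[:,:400]=cv2.resize(im[100:400,130:430],(400,400),interpolation=cv2.INTER_AREA); o[:,400:]=cv2.resize(g,(400,400),interpolation=cv2.INTER_CUBIC)
cv2.imwrite("pics/p2.png",o)
E
```

```text
7.2667 [0.4769 0.2107 0.2298] [-0.19  0.29 -0.78  2.33  1.47  0.76 -2.17] [ 0.3  0.9 -1. ]
d [-0.0002 -0.0081  0.0008] r [ 0.1 -0.4  0.6]
251.55336620417555 175.1630654368961
254.69922462711182 336.2703191626224
```

View pics/p2.png

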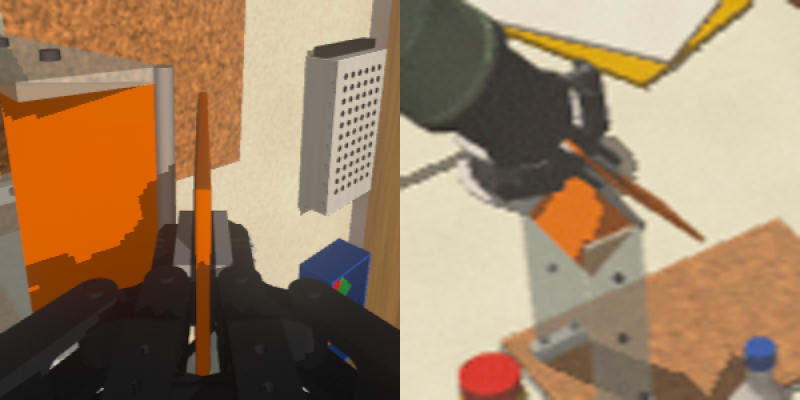

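>>> send_rows(
  plan="0 -0.003 0.001 0 0 0 0; 0 -0.006 0.001 0 0 0 0; 0 -0.007 0.001 0 0 0 0; 0 -0.007 0.001 0 0 0 0; 0 -0.007 0.001 0 0 0 0",
)

```text
clock: 7.78
position: [0.4716, 0.2111, 0.2238]
tool_rot: [2.442, 0.002, 1.525]
force: [0.1, -1.4, -1.1]
grip_width: 0.0045
finger_force: 50.8
```

```bash
python3 - <<'E'
from d import *
th=np.radians(40)
delta(s,rel(th),psi,th); print(s['moment'].round(2))
E
```

```text
7.7833 [0.4716 0.2111 0.2238] [-0.2   0.3  -0.78  2.34  1.48  0.77 -2.21] [ 0.1 -1.4 -1.1]
d [-0.0004 -0.0002 -0.0005] r [ 0.1 -0.4  0.6]
[0.07 0.9  0.02]
```

>>> send_rows(
  plan="0 -0.001 0 0 0 0 0; 0 -0.0015 0 0 0 0 0; 0 -0.0015 0 0 0 0 0",
)

```text
clock: 8.03
position: [0.471, 0.2113, 0.2233]
tool_rot: [2.441, 0.001, 1.525]
force: [5.1, -0.1, 1.8]
grip_width: 0.0044
finger_force: 50.8
```

There is contact with the rod (about +5 N), so I'll release and back off.

>>> send_rows(
  plan="0 0 0 0 0 0 0.0854; 0 0 0 0 0 0 0.0854; 0 0 -0.02 0 0 0 0.0854; 0 0 -0.05 0 0 0 0.0854; 0 0 -0.08 0 0 0 0.0854; 0 0 -0.1 0 0 0 0.0854; 0 0 -0.1 0 0 0 0.0854; 0 0 -0.1 0 0 0 0.0854; 0 0 -0.1 0 0 0 0.0854; 0 0 -0.1 0 0 0 0.0854",
)

```text
clock: 8.87
position: [0.4064, 0.2139, 0.2984]
tool_rot: [2.444, 0.002, 1.525]
force: [-0.9, -0.2, 0.3]
grip_width: 0.0852
finger_force: 0.0
```

```bash
python3 - <<'E'
from d import *
from workcell import imaging
import cv2
t=imaging.grab_frame("top")["color"][:,:,::-1][140:270,170:380]
g=imaging.grab_frame("side")["color"][:,:,::-1][130:330,190:410]
o=np.zeros((600,800,3),np.uint8); o[:248,:400]=cv2.resize(t,(400,248),interpolation=cv2.INTER_CUBIC); o[:364,400:]=cv2.resize(g,(400,364),interpolation=cv2.INTER_CUBIC)
cv2.imwrite("pics/end.png",o[:364])
E
```

```text
8.8667 [0.4064 0.2139 0.2984] [-0.18  0.04 -0.87  2.34  1.08  0.74 -1.91] [-0.9 -0.2  0.3]
```

View pics/end.png

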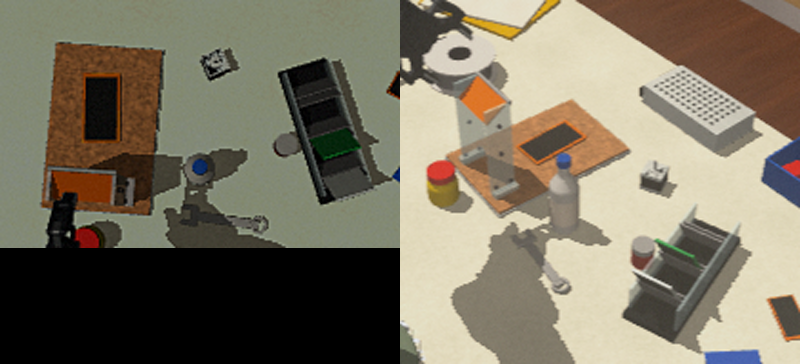

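The plate lies flat on the cork, black face up, at (102,108) in the top crop. The green and silver plates are still in their slots and the robot is clear, so I'm handing in.

```bash
python3 -c "
from workcell import bot
print(bot.job_done())"
```

```text
the job is handed in; nothing more can be done
None
```

The orange plate tipped over the ramp edge and lies flat on the cork pad with its black face up; the other two plates are still in their slots, the desk items look unmoved, and the job is handed in at about 9 s (the hand-in returned no verdict).

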